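Photograph a mineral specimen with its colour target

ROBOT

A 6-joint arm with a two-finger parallel gripper is mounted at the origin on the work surface. World frame = base frame: x ahead of the robot, y to its left, z up, the work surface at z = 0. Lengths are in m, angles in rad, forces in N, time in s.
With the tool pointing down it reaches from about 0.225 to 0.725 m from the base axis. Payload 3.1 kg.
Tool frame: the origin (TCP) lies on the centre line of the jaws, within the pads' length; the fingertips stand 8 mm ahead of it and the grasp point (between the pads) lies 11 mm behind it; z points along the fingers, y is the line along which they close (so a half turn about z gives the same grasp; the last joint's range is limited). The gripper opens to 85 mm and grips with 20 to 120 N. Pads are 22 mm wide; open, the fingers measure 114 mm over their backs; the gripper's body (76 mm by 85 mm) begins 54 mm behind the grasp point. The pads swing forward as they close: fully open they stand 13 mm farther back than shut.
Start: joints at [-1.467, 0.048, 0.099, 1.622, 0, 1.443], TCP at [0.121, -0.511, 0.239] pointing down, gripper open.
Joint ranges: [-2.91, 2.91], [-0.99, 1.94], [-1.21, 1.42], [-2.12, 2.29], [-1.49, 1.47], [-3.14, 3.14]. Speed limits (rad/s): [2.79, 2.79, 3.14, 3.14, 3.14, 3.14].

INTERFACE

Orientations are given as a unit quaternion [x, y, z, w].
In Python, from plant import robot gives the robot as it stands.
- The arm moves only by the tool move_arm, never from a script. Its argument "moves" is a list that holds one entry, the list of rows, each a list of 7 numbers: the opening in per cent of the stroke, from 0 (shut) to 100 (fully open), then the shift along the tool's x, y, z in cm, then the turn, a rotation vector about the tool's x, y, z in degrees. In form: [[[claw, tx, ty, tz, wx, wy, wz], ...]]. A call has 1 to 10 rows; each row is the pose to reach, as a shift and turn from the pose commanded when the call began, along the tool's axes at that moment; what a row does not reach only later rows make up. A row lasts 1/8 s, in which the tool goes at most 62.5 mm and 10.7 degrees, less where a joint would pass 70% of its speed; a pose out of reach is approached as far as the arm can. A call with a gripper value outside its range is refused whole. The fingers move at their own pace and stop on an object; "grip_force" is the grip in N (left out, the last holds). Time passes only in rows, so rows that repeat a pose let the fingers close. It gives the time, the measured TCP pose, the force, the opening and the grip force at its end, in the units of the state.
- robot.get_obs(): the state, without advancing time (a new reading comes with each control period).
- robot.capture(name): name is "side" or "top"; returns a dict with "img" (420x560x3 uint8, blue, green, red), "range_z" (420x560 float32, m along the optical axis (not along the pixel's ray), 0 where there is no reading), "fx", "fy", "cx", "cy" (pixels), "origin" and "rotation" of the camera in the world. Camera axes: x right, y up, looking along -z (the intrinsics and any distortion apply to the point x, -y, -z); pixel columns grow to the right and rows downward; lengths in m; the calibration is good to about 2 mm. A picture is of the moment at which its call begins.
- robot.job_done(): hands the job in; it is judged then, once.
The state is a dict: "time": time; "joint_positions": joint angles; "qd": joint speeds; "joint_efforts": joint torques, N m; "eef_pos": TCP position; "ee_rot": TCP orientation; "force": force on the tool from outside, world axes, zero at the start; "torque": the same for the moment, N m; "opening": finger opening in m; "gripper_force": force on a finger pad.
Only numpy, scipy, OpenCV 4.12 (cv2) and the standard library are available. Lean on these libraries where they do the work, as an engineer would, in place of code of your own. Each camera call takes 0.05 s, during which the arm holds its last target. There are 200 camera calls.

TASK

First seat the colour target block flat and square in the pocket of the camera stand's base, colour patches up, and let it go; then take the banded agate block out of the collection tray and hold it in the air in front of the camera for its picture: the centre of its polished banded face on the lens axis, 15 cm from the lens front, that face square to the tilted lens and the stone right way up. Finish still holding it there, quite still. Leave the other two specimens in their places and do not knock the camera.

Things in the scene. Friction and masses are not known exactly. Their poses are not given: they have to be found in the camera images.
- target_centre (a point): Centre of the colour target, a loose black flat block 40 (its x) x 60 (its y) x 24 mm high (z up, at its centre: 12 mm above its underside) with eight coloured and grey patches on top, about 120 g. It lies flat on the table, patches up; it may go into the pocket either way round (half turn).
- target: The same colour target block; its origin is the centre of its underside.
- pocket (a point): Centre of the floor of the rectangular pocket (black floor) near the robot-side end of the grey base plate of the camera stand. The pocket is 43 mm (its x) x 63 mm (its y), 8 mm deep; its floor is 6 mm and the plate's top 14 mm above the table. z is up, x points along the base towards the column and camera. The seated target's top stands 16 mm above the plate; its centre is then 12 mm above this point. The stand is fixed; its place and yaw differ from start to start.
- stand: The fixed camera stand: grey base plate 420 x 160 x 14 mm with the pocket, and at its far end a column that carries the camera. Origin on the table straight below the focus point; x points horizontally along the base from the pocket (80 mm on the -x side of the origin) to the column (245 mm on the +x side). The plate reaches from x = -140 to +280 mm.
- camera: The black camera on the column, fixed, looking towards the robot side and 25 degrees down. Origin at the centre of the front of its lens (lens barrel 64 mm across), 213 mm above the table; x points from the lens back into the camera along the lens axis (25 degrees above the horizontal), y is level, z is the camera's up. Body 125 mm wide, 85 mm high, reaching 120 mm behind the lens front.
- focus (a point): The focus point in the air: on the lens axis, 150 mm in front of the lens front and 150 mm above the table. Same axes as the camera: x points to the lens (25 degrees above the horizontal), y level, z up and leaning back from the camera. The agate is rightly presented when its polished face's centre is here and its own x, y and z axes point the same ways as these.
- agate_centre (a point): Centre of the agate specimen, a loose sawn grey stone block 30 (its x) x 44 (its y) x 50 mm high (z up; the centre is 25 mm above its underside), about 170 g. Its polished face, with round orange, cream and brown bands, looks along +x; the back is dark. It stands upright in one of the three compartments of the tray, polished face roughly away from the robot; the compartment differs from start to start.
- agate_face (a point): Centre of the agate's polished banded face, 15 mm along the agate's x from its centre.
- agate: The same agate block; its origin is the centre of its underside.
- tray: Shallow cardboard tray, heavy and fixed, 130 (x) x 336 (y) x 18 mm high, floor and walls 4 mm thick, divided into three compartments side by side along y, 111 mm apart, lined orange, purple and orange. Origin: centre of its underside.
- ammonite_centre (a point): Centre of another specimen to leave alone: a brown round ammonite fossil, lying flat, 62 mm across and 22 mm high, in another compartment.
- amethyst_centre (a point): Point 25 mm above the underside of another specimen to leave alone: a cluster of purple crystals on a dark 44 mm square base, about 55 mm high, in another compartment.
Mind the look-alikes: they are no part of the job. What is shaped like the target but yellow is not meant.

How it is judged:
By the outcome, as a careful person would: the job done as asked, in the order asked, and still so for the second after the job is handed in, while the arm keeps its last pose, push and grip.
It also fails if it takes over 59 s, if anything falls off the work surface, if the arm or the gripper's body presses on something with over 40 N, if the wrist force passes 120 N, or if a joint passes its speed limit or range.

## Working session

There is one attempt and no reset: what is moved stays moved. The work goes in short steps, Python scripts to look and compute and a tool call to move; the robot and the scene stay as the last step left them, time stands still between calls to the robot, and variables do not carry over. Pictures are saved under pics/ and viewed, at most 10 in all, crops included, and the job is handed in when it is done.

Besides the shell and the picture viewer there is one more tool, called after ">>>" as name([rows], argument=value, ...), one row to a line, values as JSON. move_arm: Moves the arm, as the interface text tells. Its arguments: {"type":"object","properties":{"moves":{"type":"array","items":{"type":"array","items":{"type":"array","items":{"type":"number"}}}},"grip_force":{"type":"number"}},"required":["moves"]}

```bash
mkdir -p pics; ls; cat > h.py <<'E'
import numpy as np,cv2
from plant import robot
def cap(n):
    c=robot.capture(n); return c
def pts(c):
    z=c["range_z"];h,w=z.shape;u,v=np.meshgrid(np.arange(w),np.arange(h))
    P=np.stack([(u-c["cx"])/c["fx"]*z,-(v-c["cy"])/c["fy"]*z,-z],-1)
    return P@np.array(c["rotation"]).T+np.array(c["origin"])
E
python3 - <<'E'
from h import *
for n in ("top","side"):
    c=cap(n);cv2.imwrite(f"pics/{n}0.png",c["img"]);np.savez(f"{n}0.npz",**c,P=pts(c))
    print(n,c["origin"],np.round(c["rotation"],3).tolist(),c["fx"],c["fy"],c["cx"],c["cy"],[k for k in c])
print(robot.get_obs())
E
```

```text
picsTraceback (most recent call last):
  File "<stdin>", line 3, in <module>
  File "h.py", line 8, in pts
    return P@np.array(c["rotation"]).T+np.array(c["origin"])
           ~^~~~~~~~~~~~~~~~~~~~~~~~~~
ValueError: matmul: Input operand 1 has a mismatch in its core dimension 0, with gufunc signature (n?,k),(k,m?)->(n?,m?) (size 4 is different from 3)
```

Rotation is a quaternion.

```bash
cat > h.py <<'E'
import numpy as np,cv2
from scipy.spatial.transform import Rotation as R
from plant import robot
def cap(n): return robot.capture(n)
def pts(c):
    z=c["range_z"];h,w=z.shape;u,v=np.meshgrid(np.arange(w),np.arange(h))
    P=np.stack([(u-c["cx"])/c["fx"]*z,-(v-c["cy"])/c["fy"]*z,-z],-1)
    return P@R.from_quat(c["rotation"]).as_matrix().T+np.array(c["origin"])
E
python3 - <<'E'
from h import *
for n in ("top","side"):
    c=cap(n);cv2.imwrite(f"pics/{n}0.png",c["img"]);np.savez(f"{n}0.npz",**c,P=pts(c))
    print(n,c["origin"],np.round(R.from_quat(c["rotation"]).as_matrix(),3).tolist(),c["fx"],c["fy"],c["cx"],c["cy"],[k for k in c])
print(robot.get_obs())
E
```

```text
top [ 0.50254077 -0.03320763  1.09882452] [[-0.017, 0.998, -0.066], [-1.0, -0.017, -0.005], [-0.006, 0.066, 0.998]] 476.52078828272937 476.52078828272937 277.10939175897414 207.66804376691135 ['img', 'range_z', 'fx', 'fy', 'cx', 'cy', 'origin', 'rotation']
side [0.49398766 0.65506414 0.66762075] [[-0.99, 0.1, -0.098], [-0.138, -0.595, 0.792], [0.021, 0.797, 0.603]] 395.05766693658535 395.05766693658535 281.35258748758406 207.42862497633826 ['img', 'range_z', 'fx', 'fy', 'cx', 'cy', 'origin', 'rotation']
{'time': 0.15, 'joint_positions': array([-1.46681467e+00,  4.85981837e-02,  9.79120052e-02,  1.62201325e+00,
       -1.23819771e-05,  1.44297265e+00]), 'qd': array([-0.00086936, -0.00121554,  0.00522144, -0.0005407 , -0.00069471,
       -0.00064716]), 'joint_efforts': array([ 2.53898717e-03, -3.39258707e+01,  3.20424736e+01,  1.53627608e-02,
       -1.22084971e-04, -1.90121945e-06]), 'eef_pos': array([ 0.12053227, -0.51048093,  0.238354  ]), 'ee_rot': array([ 9.93290351e-01,  1.15643300e-01,  5.15263468e-06, -9.51557023e-04]), 'force': array([-1.14964081,  0.60508181,  0.02950336]), 'torque': array([ 0.05518283, -0.02722038,  0.03849097]), 'gripper_force': 0.0, 'opening': 0.08542152962073295}
```

View pics/top0.png

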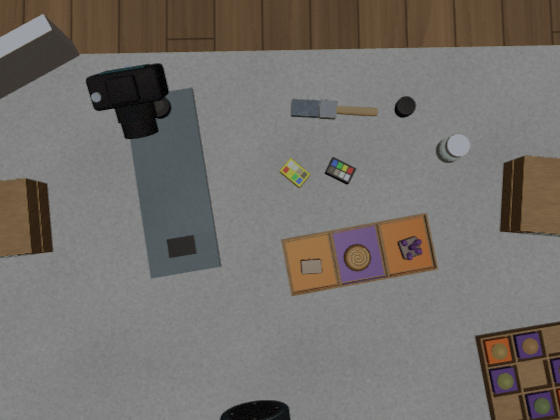

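View pics/side0.png

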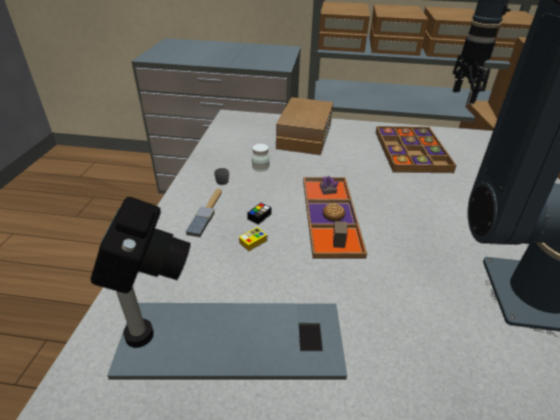

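The top view shows the black target at (340,170), the yellow decoy at (295,172), the pocket at (181,246), the agate at (311,267) in the left compartment and the camera at (135,100). The side view agrees, with the agate's dark back towards the robot.

```bash
cat >> h.py <<'E'
def ray(c,u,v,z):
    M=R.from_quat(c["rotation"]).as_matrix();o=np.array(c["origin"])
    uv=np.atleast_2d(np.stack([u,v],-1)).astype(float)
    d=np.stack([(uv[:,0]-c["cx"])/c["fx"],-(uv[:,1]-c["cy"])/c["fy"],-np.ones(len(uv))],-1)@M.T
    return o+d*((z-o[2])/d[:,2])[:,None]
def rect(XY):
    (x,y),(w,h),a=cv2.minAreaRect((XY*1000).astype(np.float32))
    if w<h: w,h,a=h,w,a+90
    return round(x/1000,4),round(y/1000,4),round(w,1),round(h,1),round((a+90)%180-90,1)  # yaw of long side
def blob(mask,box):
    m=np.zeros_like(mask);u0,v0,u1,v1=box;m[v0:v1,u0:u1]=mask[v0:v1,u0:u1]
    cs,_=cv2.findContours(m.astype(np.uint8),0,2);k=max(cs,key=cv2.contourArea);return k[:,0]
E
python3 - <<'E'
from h import *
c=np.load("top0.npz");P=c["P"];g=c["img"].astype(int);s=c["img"].max(2)
hsv=cv2.cvtColor(c["img"],cv2.COLOR_BGR2HSV)
print("table z",np.median(P[300:400,150:200,2]), "plate z",np.median(P[200:230,170:180,2]))
b=(320,150,362,190)
m=((P[...,2]>.014)&(P[...,2]<.04))
k=blob(m,b);print("target by depth",rect(ray(c,k[:,0],k[:,1],.024)[:,:2]),P[165:175,335:345,2].mean())
k=blob((s<60)|(hsv[...,1]>80),b);hull=k;print("target by col z.024/.0",rect(ray(c,k[:,0],k[:,1],.024)[:,:2]))
k=blob(s<60,(155,225,205,262));print("pocket floor",rect(ray(c,k[:,0],k[:,1],.006)[:,:2]),"top",rect(ray(c,k[:,0],k[:,1],.014)[:,:2]))
# plate contour
m=(P[...,2]>.009)&(P[...,2]<.02)
k=blob(m,(100,150,230,290));print("plate part",rect(ray(c,k[:,0],k[:,1],.014)[:,:2]))
# agate
m=(P[...,2]>.035)&(P[...,2]<.08)
k=blob(m,(290,250,335,290));print("agate",rect(ray(c,k[:,0],k[:,1],.054)[:,:2]),P[263:270,306:316,2].mean())
m=(P[...,2]>.009)&(P[...,2]<.1)
k=blob(((hsv[...,1]>90)&(s>50)),(270,205,450,305));print("tray",rect(ray(c,k[:,0],k[:,1],.018)[:,:2]))
# camera
m=(P[...,2]>.1); k=blob(m,(70,50,185,150));print("cam",rect(ray(c,k[:,0],k[:,1],.22)[:,:2]))
for n,bx in (("t",(320,150,362,190)),("p",(155,225,205,262)),("a",(290,250,335,290))):
    u0,v0,u1,v1=bx;cv2.imwrite(f"pics/c_{n}.png",cv2.resize(c["img"][v0:v1,u0:u1],(260,250),interpolation=cv2.INTER_NEAREST))
cv2.imwrite("pics/crops.png",np.hstack([cv2.imread(f"pics/c_{n}.png") for n in "tpa"]))
E
```

```text
table z -0.0004478845467636994 plate z 0.013655249395375213
target by depth (0.6564, -0.1726, 58.8, 41.0, 62.2) 0.03510531347410447
target by col z.024/.0 (0.6557, -0.1706, 57.8, 42.0, 62.2)
pocket floor (0.4906, 0.1939, 61.7, 42.1, -81.5) top (0.4907, 0.1922, 61.3, 41.8, -81.5)
plate part (0.5783, 0.2039, 296.6, 160.7, 8.6)
agate (0.443, -0.1005, 45.6, 30.3, 89.1) 0.05373923542253225
tray (0.4659, -0.2103, 332.9, 127.7, -80.6)
cam (0.7656, 0.2407, 147.7, 142.2, -74.7)
```

View pics/crops.png

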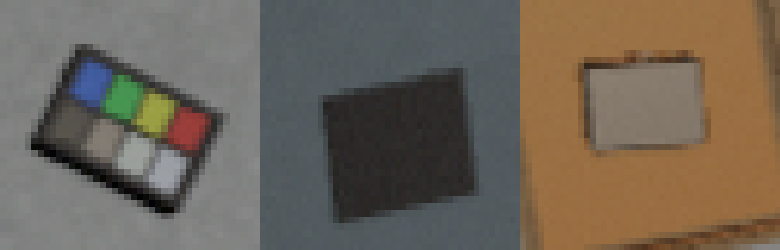

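```bash
cat >> h.py <<'E'
def patches(c,box,z=.024):
    "top patch grid centre: bright pixels enclosed by the dark frame"
    u0,v0,u1,v1=box;S=4
    im=cv2.resize(c["img"][v0:v1,u0:u1],None,fx=S,fy=S,interpolation=cv2.INTER_CUBIC)
    s=im.max(2);hs=cv2.cvtColor(im,cv2.COLOR_BGR2HSV)
    d=((s<62)|((hs[...,1]>90)&(s>40))).astype(np.uint8)
    cs,_=cv2.findContours(d,0,2);hull=cv2.convexHull(max(cs,key=cv2.contourArea))
    m=np.zeros_like(s);cv2.fillConvexPoly(m,hull,1)
    m=cv2.erode(m,np.ones((5,5)))
    b=((m>0)&(s>=58)).astype(np.uint8);b=cv2.morphologyEx(b,cv2.MORPH_OPEN,np.ones((5,5)))
    k=cv2.findNonZero(b)[:,0]
    p=lambda k:ray(c,(k[:,0]+.5)/S-.5+u0,(k[:,1]+.5)/S-.5+v0,z)[:,:2]
    return rect(p(k)),rect(p(hull[:,0]))
E
python3 - <<'E'
from h import *
for n,b,pb in (("top",(318,150,364,192),(155,225,205,262)),("side",(240,195,280,228),(290,315,332,358))):
    c=np.load(n+"0.npz");P=c["P"];s=c["img"].max(2)
    print(n,"patches,hull",patches(c,b))
    k=blob(s<50,pb);print(" pocket floor",rect(ray(c,k[:,0],k[:,1],.006)[:,:2]),"rim",rect(ray(c,k[:,0],k[:,1],.014)[:,:2]))
    Z=P[b[1]:b[3],b[0]:b[2],2];print(" z hist",np.histogram(Z,bins=[-.01,.005,.01,.015,.02,.022,.024,.026,.03,.04,.2])[0])
    Q=P[b[1]:b[3],b[0]:b[2]][(Z>.018)&(Z<.05)];print(" depth xyz mean",Q.mean(0),len(Q))
c=np.load("side0.npz");P=c["P"]
Q=P[320:372,110:345].reshape(-1,3);Q=Q[(Q[:,2]>.009)&(Q[:,2]<.02)];print("plate side",rect(Q[:,:2]))
Q=P[215:255,325:355].reshape(-1,3);Q=Q[(Q[:,2]>.045)&(Q[:,2]<.06)];print("agate top side",rect(Q[:,:2]),np.median(Q[:,2]))
c=np.load("top0.npz");P=c["P"]
Q=P[150:290,100:230].reshape(-1,3);Q=Q[(Q[:,2]>.009)&(Q[:,2]<.02)];print("plate top",rect(Q[:,:2]))
E
```

```text
top patches,hull ((0.657, -0.1726, 54.7, 35.1, 62.2), (0.6556, -0.1708, 59.0, 42.3, 62.2))
 pocket floor (0.4902, 0.1939, 59.9, 40.6, -81.5) rim (0.4903, 0.1923, 59.4, 40.3, -81.5)
 z hist [1427   16   10   16   51  145  177   79    2    0]
 depth xyz mean [ 0.65696557 -0.17287037  0.02418853] 464
side patches,hull ((0.6552, -0.1684, 53.0, 33.8, 63.0), (0.6532, -0.1569, 76.3, 52.4, 63.1))
 pocket floor (0.489, 0.1883, 56.3, 39.5, -81.1) rim (0.4891, 0.1939, 55.6, 39.1, -81.1)
 z hist [983  38  35  39  27 103  81   8   0   0]
 depth xyz mean [ 0.65443762 -0.16557457  0.02329206] 237
plate side (0.6349, 0.2333, 420.8, 112.9, 8.7)
agate top side (0.4402, -0.0959, 46.5, 31.1, -86.7) 0.05339699033856249
plate top (0.5803, 0.1929, 297.5, 184.4, 8.5)
```

```bash
cat >> h.py <<'E'
def tool(yaw,tilt=0):
    "tool down with tool x at yaw deg (world)"
    return R.from_euler('z',yaw,degrees=True)*R.from_euler('x',180,degrees=True)
def goto(p,Rg):
    o=robot.get_obs();R0=R.from_quat(o["ee_rot"])
    print("shift cm",np.round(R0.inv().apply(np.array(p)-o["eef_pos"])*100,2),"turn deg",np.round((R0.inv()*Rg).as_rotvec(degrees=True),1),"at",np.round(o["eef_pos"],4),"t",o["time"])
E
python3 -c "
from h import *
goto([.6565,-.1715,.1],tool(62.2))"
```

```text
shift cm [ 59.95 -20.65  13.89] turn deg [ -0.1  -0.1 -48.9] at [ 0.1205 -0.5105  0.2384] t 0.15
```

>>> move_arm([
  [[70, 20, -7, 4, 0, 0, -16], [70, 40, -14, 8, 0, 0, -32], [70, 59.95, -20.65, 13.9, 0, 0, -48.9], [70, 59.95, -20.65, 13.9, 0, 0, -48.9], [70, 59.95, -20.65, 13.9, 0, 0, -48.9], [70, 59.95, -20.65, 13.9, 0, 0, -48.9], [70, 59.95, -20.65, 13.9, 0, 0, -48.9], [70, 59.95, -20.65, 13.9, 0, 0, -48.9], [70, 59.95, -20.65, 13.9, 0, 0, -48.9], [70, 59.95, -20.65, 13.9, 0, 0, -48.9]],
], grip_force=40)

```text
time: 1.4
eef_pos: [0.638, -0.1835, 0.1047]
ee_rot: [0.856, 0.516, -0.0, -0.0]
force: [0.3, -0.6, -0.3]
opening: 0.0601
gripper_force: 0.0
```

```bash
python3 -c "
from h import *
goto([.6565,-.1715,.018],tool(62.2))"
```

```text
shift cm [1.93 1.08 8.66] turn deg [-0.  0. -0.] at [ 0.638  -0.1835  0.1047] t 1.4
```

>>> move_arm([
  [[70, 2, 1, 0, 0, 0, 0], [70, 2, 1, 0, 0, 0, 0], [70, 2, 1, 0, 0, 0, 0]],
])

```text
time: 1.78
eef_pos: [0.6541, -0.1723, 0.1055]
ee_rot: [0.856, 0.516, -0.001, -0.0]
force: [-0.7, 0.8, 0.5]
opening: 0.0599
gripper_force: 0.0
```

```bash
python3 -c "
from h import *
goto([.6565,-.1715,.018],tool(62.2))
a=cap('side')['img'];b=cap('top')['img']
cv2.imwrite('pics/s1.png',np.hstack([cv2.resize(a[150:270,190:330],(400,343)),cv2.resize(b[110:230,270:410],(400,343))]))"
```

```text
shift cm [0.19 0.18 8.75] turn deg [-0.  0. -0.] at [ 0.6541 -0.1723  0.1055] t 1.775
```

View pics/s1.png

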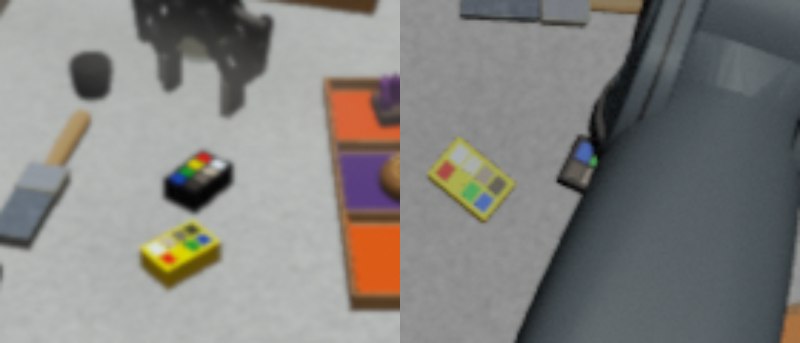

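The side crop shows the open fingers above the black target (200,180 in the crop), with the yellow decoy clear at (180,255).

>>> move_arm([
  [[70, 0.2, 0.2, 4, 0, 0, 0], [70, 0.2, 0.2, 7, 0, 0, 0], [70, 0.2, 0.2, 8.7, 0, 0, 0], [70, 0.2, 0.2, 8.7, 0, 0, 0], [70, 0.2, 0.2, 8.7, 0, 0, 0]],
])

```text
time: 2.5
eef_pos: [0.6584, -0.1717, 0.0205]
ee_rot: [0.856, 0.516, 0.001, 0.001]
force: [0.7, -0.0, 1.2]
opening: 0.0597
gripper_force: 0.0
```

```bash
python3 -c "
from h import *
goto([.6565,-.1715,.018],tool(62.2))
a=cap('side')['img']
cv2.imwrite('pics/s2.png',cv2.resize(a[150:250,210:310],(500,500)))"
```

```text
shift cm [-0.07 -0.18  0.25] turn deg [ 0.2 -0.  -0. ] at [ 0.6584 -0.1717  0.0205] t 2.5
```

View pics/s2.png

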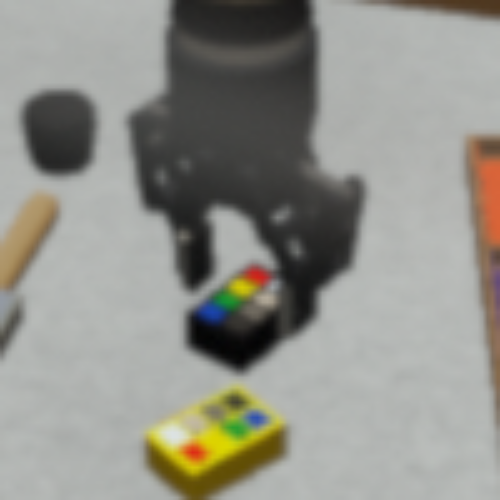

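The fingers straddle the target, gripping slightly towards its far end; shift 3 mm, lower and close.

>>> move_arm([
  [[70, 0.3, -0.15, 0.25, 0, 0, 0], [40, 0.3, -0.15, 0.25, 0, 0, 0], [20, 0.3, -0.15, 0.25, 0, 0, 0], [20, 0.3, -0.15, 0.25, 0, 0, 0], [20, 0.3, -0.15, 0.25, 0, 0, 0], [20, 0.3, -0.15, 0.25, 0, 0, 0], [20, 0.3, -0.15, 0.25, 0, 0, 0], [20, 0.3, -0.15, 0.25, 0, 0, 0]],
])

```text
time: 3.55
eef_pos: [0.6582, -0.1676, 0.0169]
ee_rot: [0.856, 0.516, 0.001, 0.0]
force: [0.5, 1.0, 5.3]
opening: 0.039
gripper_force: 42.5
```

```bash
python3 -c "
from h import *
goto([.6565,-.1715,.12],tool(62.2))
goto([.4905,.1925,.10],tool(98.5))"
```

```text
shift cm [ -0.42   0.04 -10.31] turn deg [ 0.1 -0.  -0. ] at [ 0.6582 -0.1676  0.0169] t 3.55
shift cm [ 24.03 -31.62  -8.33] turn deg [  0.1  -0.  -36.3] at [ 0.6582 -0.1676  0.0169] t 3.55
```

>>> move_arm([
  [[20, 0, 0, -4, 0, 0, 0], [20, 0, 0, -8.3, 0, 0, 0], [20, 6, -8, -8.3, 0, 0, -9], [20, 12, -16, -8.3, 0, 0, -18], [20, 18, -24, -8.3, 0, 0, -27], [20, 24, -31.6, -8.3, 0, 0, -36.3], [20, 24, -31.6, -8.3, 0, 0, -36.3], [20, 24, -31.6, -8.3, 0, 0, -36.3], [20, 24, -31.6, -8.3, 0, 0, -36.3], [20, 24, -31.6, -8.3, 0, 0, -36.3]],
])

```text
time: 4.8
eef_pos: [0.4882, 0.193, 0.0976]
ee_rot: [0.652, 0.758, -0.002, -0.001]
force: [0.1, -0.3, -1.6]
opening: 0.0387
gripper_force: 41.8
```

```bash
python3 -c "
from h import *
goto([.4905,.1925,.05],tool(98.5))
print(robot.get_obs()['opening'])"
```

```text
shift cm [-0.08  0.24  4.76] turn deg [-0.2  0.1  0.2] at [0.4882 0.193  0.0976] t 4.8
0.038742522956936566
```

>>> move_arm([
  [[20, 0, 0.2, 3, 0, 0, 0], [20, 0, 0.2, 5, 0, 0, 0], [20, 0, 0.2, 5, 0, 0, 0], [20, 0, 0.2, 5, 0, 0, 0]],
])

```text
time: 5.3
eef_pos: [0.4926, 0.1916, 0.0494]
ee_rot: [0.653, 0.757, -0.0, 0.0]
force: [0.0, 0.0, -1.3]
opening: 0.0391
gripper_force: 41.7
```

```bash
python3 -c "
from h import *
goto([.4905,.1925,.04],tool(98.5))
a=cap('side');b=cap('top')
np.savez('s3.npz',**a);np.savez('t3.npz',**b)
cv2.imwrite('pics/s3.png',np.hstack([cv2.resize(a['img'][280:370,250:350],(400,360),interpolation=2),cv2.resize(b['img'][205:295,130:230],(400,360),interpolation=2)]))"
```

```text
shift cm [ 0.12 -0.2   0.94] turn deg [ 0.   0.  -0.1] at [0.4926 0.1916 0.0494] t 5.3
```

View pics/s3.png

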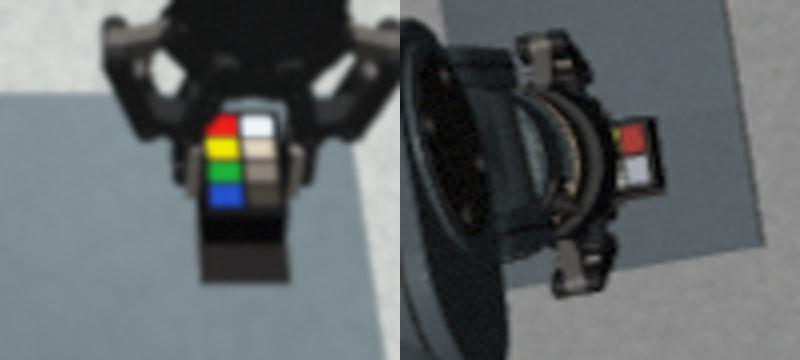

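```bash
python3 - <<'E'
from h import *
a8=np.radians(8.5);ex=np.array([np.cos(a8),np.sin(a8)]);ey=np.array([-ex[1],ex[0]])
O=np.array([.49,.193])
def show(t,X): Q=(X-O)@np.c_[ex,ey]*1000; print(t,"x",np.round(np.percentile(Q[:,0],[1,99]),1),"y",np.round(np.percentile(Q[:,1],[1,99]),1))
def up(c,box,S=4):
    u0,v0,u1,v1=box;return cv2.resize(c["img"][v0:v1,u0:u1],None,fx=S,fy=S,interpolation=cv2.INTER_CUBIC),lambda k:(((k[:,0]+.5)/S-.5+u0),((k[:,1]+.5)/S-.5+v0))
def big(m):
    cs,_=cv2.findContours(m.astype(np.uint8),0,2);return max(cs,key=cv2.contourArea)[:,0]
zt=.0564
for n0,n1,pb,tb in (("side0","s3",(290,315,332,358),(295,305,325,334)),("top0","t3",(155,225,205,262),(180,230,200,258))):
    c=np.load(n0+".npz");im,f=up(c,pb)
    for th in (50,65): k=big(im.max(2)<th);show(n0+f" pocket rim {th}",ray(c,*f(k),.014)[:,:2]);show(n0+f" pocket floor",ray(c,*f(k),.006)[:,:2])
    c=np.load(n1+".npz");im,f=up(c,tb)
    hs=cv2.cvtColor(im,cv2.COLOR_BGR2HSV);m=cv2.morphologyEx((im.max(2)>58).astype(np.uint8),cv2.MORPH_CLOSE,np.ones((7,7)))
    cv2.imwrite(f"pics/m_{n1}.png",np.hstack([im,cv2.merge([m*255]*3)]))
    k=big(m);show(n1+" patches",ray(c,*f(k),zt)[:,:2])
    print(rect(ray(c,*f(k),zt)[:,:2]))
# side: frame edges of block by column/row profile handled by eye
A=np.load("s3.npz")
def pt(u,v,z): return ray(A,np.array([250+(u+.5)/4-.5]),np.array([280+(v+.5)/4-.5]),z)[:,:2]
for t,u,v,z in (("patchTL",208,115,zt),("TR",275,116,zt),("BL",209,209,zt),("BR",272,209,zt),("pockBL",200,283,.014),("pockBR",290,283,.014),("blockbotL",203,243,zt-.024),("blockbotR",284,243,zt-.024)):
    show(t,pt(u,v,z))
E
```

```text
side0 pocket rim 50 x [-20.5  18.9] y [-26.5  30.1]
side0 pocket floor x [-21.7  18.2] y [-32.4  24.9]
side0 pocket rim 65 x [-21.4  19.8] y [-28.7  31.2]
side0 pocket floor x [-22.5  19.2] y [-34.7  26. ]
s3 patches x [-22.9  30.2] y [-40.   24.6]
(0.4955, 0.186, 74.4, 44.9, 87.4)
top0 pocket rim 50 x [-20.2  20.9] y [-30.7  29.5]
top0 pocket floor x [-20.2  21.2] y [-29.3  31.4]
top0 pocket rim 65 x [-21.   21.8] y [-32.3  30.3]
top0 pocket floor x [-21.   22.1] y [-30.8  32.2]
t3 patches x [-25.8  30.1] y [-45.2 -12. ]
(0.4963, 0.1649, 60.9, 43.3, -0.3)
patchTL x [15.5 15.5] y [-31.1 -31.1]
TR x [-16.7 -16.7] y [-30.8 -30.8]
BL x [17.8 17.8] y [21.7 21.7]
BR x [-10.9 -10.9] y [21.5 21.5]
pockBL x [20.2 20.2] y [31.8 31.8]
pockBR x [-21.7 -21.7] y [31.6 31.6]
blockbotL x [19.3 19.3] y [23. 23.]
blockbotR x [-18.2 -18.2] y [22.8 22.8]
```

```bash
python3 -c "
from h import *
goto([.4894,.1968,.035],tool(98.5))"
```

```text
shift cm [ 0.52 -0.32  1.54] turn deg [ 0.1 -0.  -0.1] at [0.4933 0.1921 0.0504] t 5.4
```

>>> move_arm([
  [[20, 0.5, -0.3, 1.0, 0, 0, 0], [20, 0.5, -0.3, 1.5, 0, 0, 0], [20, 0.5, -0.3, 1.5, 0, 0, 0], [20, 0.5, -0.3, 1.5, 0, 0, 0]],
])

```text
time: 5.9
eef_pos: [0.4884, 0.1969, 0.0341]
ee_rot: [0.653, 0.758, -0.0, 0.0]
force: [0.4, 0.2, -1.2]
opening: 0.0386
gripper_force: 41.8
```

```bash
python3 -c "
from h import *
for i in range(5):
    print(np.round(robot.get_obs()['eef_pos'],4)); c=cap('side')
goto([.4894,.1968,.035],tool(98.5))
np.savez('s4.npz',**c)
cv2.imwrite('pics/s4.png',cv2.resize(c['img'][290:370,280:350],(560,640),interpolation=2)[:600])"
```

```text
[0.4884 0.1969 0.0341]
[0.4886 0.197  0.0343]
[0.4886 0.197  0.0344]
[0.4887 0.1969 0.0344]
[0.4887 0.197  0.0344]
shift cm [-0.02  0.08 -0.06] turn deg [ 0. -0. -0.] at [0.4886 0.1969 0.0344] t 6.15
```

View pics/s4.png

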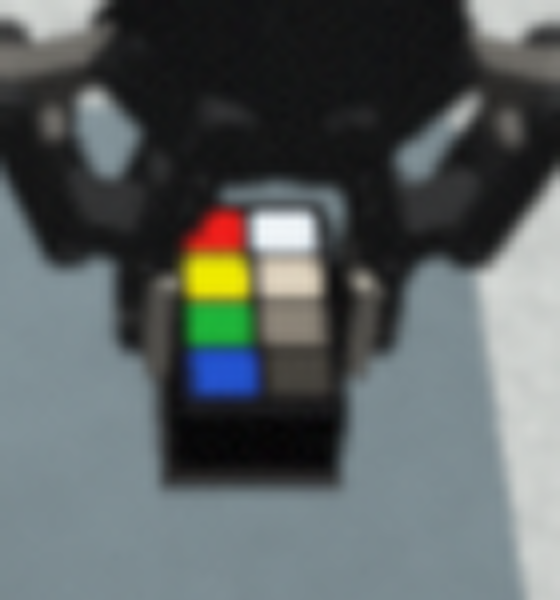

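The block hovers over the pocket: its lower front edge is at about y=476 and the pocket edge at 489, with a wider gap on the left (the column side). Shift 1 mm towards the column and lower.

>>> move_arm([
  [[20, 0, 0.1, 0, 0, 0, 0], [20, 0, 0.1, 0.3, 0, 0, 0], [20, 0, 0.1, 0.5, 0, 0, 0], [20, 0, 0.1, 0.7, 0, 0, 0], [20, 0, 0.1, 0.7, 0, 0, 0]],
])

```text
time: 6.78
eef_pos: [0.4891, 0.197, 0.0268]
ee_rot: [0.653, 0.757, -0.0, -0.0]
force: [0.3, -1.0, -0.7]
opening: 0.0391
gripper_force: 41.8
```

>>> move_arm([
  [[20, 0, 0, 0.2, 0, 0, 0], [20, 0, 0, 0.35, 0, 0, 0], [20, 0, 0, 0.45, 0, 0, 0], [20, 0, 0, 0.45, 0, 0, 0]],
])

```text
time: 7.28
eef_pos: [0.4894, 0.1971, 0.0229]
ee_rot: [0.653, 0.757, 0.0, 0.0]
force: [-0.6, -0.3, 0.3]
opening: 0.0394
gripper_force: 41.9
```

>>> move_arm([
  [[20, 0, 0, 0.1, 0, 0, 0], [20, 0, 0, 0.1, 0, 0, 0], [52, 0, 0, 0.1, 0, 0, 0], [58, 0, 0, 0.1, 0, 0, 0], [65, 0, 0, 0.1, 0, 0, 0], [65, 0, 0, 0.1, 0, 0, 0], [65, 0, 0, 0.1, 0, 0, 0]],
])

```text
time: 8.15
eef_pos: [0.4893, 0.197, 0.0215]
ee_rot: [0.653, 0.757, -0.0, -0.0]
force: [-0.2, -0.3, 0.4]
opening: 0.0556
gripper_force: 0.0
```

>>> move_arm([
  [[65, 0, 0, -3, 0, 0, 0], [65, 0, 0, -8, 0, 0, 0], [65, 0, 0, -12, 0, 0, 0], [65, -6, 5, -12, 0, 0, 0], [65, -12, 10, -12, 0, 0, 0], [65, -18, 10, -12, 0, 0, 0], [65, -18, 10, -12, 0, 0, 0], [65, -18, 10, -12, 0, 0, 0]],
])

```text
time: 9.15
eef_pos: [0.6151, 0.0322, 0.1413]
ee_rot: [0.654, 0.756, -0.0, -0.0]
force: [-0.2, 0.6, 0.5]
opening: 0.0557
gripper_force: 0.0
```

```bash
python3 - <<'E'
from h import *
a=cap('side');b=cap('top');im=[]
for n,c,bx in (("side",a,(290,310,335,360)),("top",b,(155,220,210,270))):
    P=pts(c);u0,v0,u1,v1=bx
    im.append(cv2.resize(c["img"][v0:v1,u0:u1],(400,380),interpolation=2))
    Q=P[v0:v1,u0:u1].reshape(-1,3);Q=Q[(Q[:,2]>.024)&(Q[:,2]<.04)]
    A=np.c_[Q[:,:2],np.ones(len(Q))];s=np.linalg.lstsq(A,Q[:,2],rcond=None)[0]
    print(n,rect(Q[:,:2]),"z",np.median(Q[:,2]),"slope deg",np.degrees(s[:2]),len(Q),patches(c,bx,.030)[0])
cv2.imwrite("pics/s5.png",np.hstack(im))
goto([.443,-.1,.14],tool(179.1))
E
```

```text
side (0.4886, 0.1951, 60.5, 39.8, -81.2) z 0.02996697950606897 slope deg [-0.51846054 -0.98098921] 593 (0.4892, 0.194, 52.9, 34.6, -80.1)
top (0.4911, 0.2192, 34.4, 13.4, -10.8) z 0.029468939152768492 slope deg [-0.08143618 -6.24687992] 57 (0.4982, 0.2143, 82.9, 13.8, -12.2)
shift cm [-10.78 -18.93   0.15] turn deg [  0.   -0.1 -80.6] at [0.6143 0.0346 0.1415] t 9.25
```

View pics/s5.png

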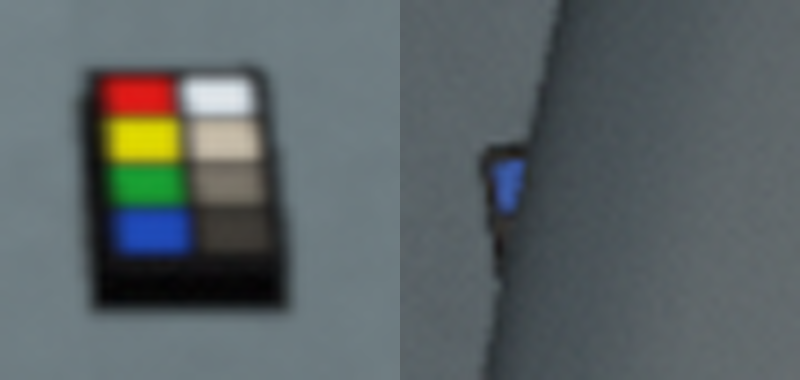

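The target is seated: top at z=0.030, flat and square, colours up. Next, above the agate.

>>> move_arm([
  [[70, -4, -6, 0, 0, 0, -10], [70, -8, -12, 0, 0, 0, -20], [70, -10.8, -18.9, 0, 0, 0, -30], [70, -10.8, -18.9, 0, 0, 0, -40], [70, -10.8, -18.9, 0, 0, 0, -50], [70, -10.8, -18.9, 0, 0, 0, -60], [70, -10.8, -18.9, 0, 0, 0, -70], [70, -10.8, -18.9, 0, 0, 0, -81.5], [70, -10.8, -18.9, 0, 0, 0, -81.5], [70, -10.8, -18.9, 0, 0, 0, -81.5]],
])

```text
time: 10.5
eef_pos: [0.4438, -0.0999, 0.1417]
ee_rot: [0.001, 1.0, 0.0, 0.0]
force: [-0.2, 0.4, -0.4]
opening: 0.0599
gripper_force: 0.0
```

```bash
python3 - <<'E'
from h import *
c=cap("side")
goto([.442,-.099,.06],tool(180)); goto([.442,-.099,.022],tool(180))
E
```

```text
shift cm [0.18 0.12 8.17] turn deg [ 0.   0.  -0.1] at [ 0.4438 -0.1002  0.1417] t 10.55
shift cm [ 0.18  0.12 11.97] turn deg [ 0.   0.  -0.1] at [ 0.4438 -0.1002  0.1417] t 10.55
```

>>> move_arm([
  [[72, 0.15, 0.1, 4, 0, 0, 0], [72, 0.15, 0.1, 7, 0, 0, 0], [72, 0.15, 0.1, 8, 0, 0, 0], [72, 0.15, 0.1, 9, 0, 0, 0], [72, 0.15, 0.1, 9.5, 0, 0, 0]],
])

```text
time: 11.18
eef_pos: [0.443, -0.1001, 0.0471]
ee_rot: [0.0, 1.0, -0.0, 0.001]
force: [0.2, 0.5, 0.9]
opening: 0.0616
gripper_force: 0.0
```

```bash
python3 - <<'E'
from h import *
c=cap("side")
cv2.imwrite("pics/s6.png",cv2.resize(c["img"][170:270,290:390],(500,500),interpolation=2))
goto([.442,-.099,.022],tool(180)); print(robot.get_obs()["force"])
E
```

```text
shift cm [0.06 0.1  2.46] turn deg [-0.  0. -0.] at [ 0.4426 -0.1     0.0466] t 11.225
[-0.05670736  0.08353113 -0.24211212]
```

View pics/s6.png

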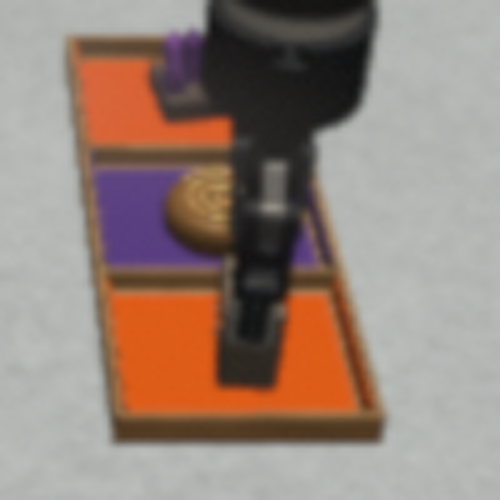

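The near finger (255,320) stands centred on the agate's +y side, clear of the walls. Descend and close.

>>> move_arm([
  [[72, 0, 0, 1.3, 0, 0, 0], [72, 0, 0, 2.4, 0, 0, 0], [72, 0, 0, 2.4, 0, 0, 0], [45, 0, 0, 2.4, 0, 0, 0], [20, 0, 0, 2.4, 0, 0, 0], [20, 0, 0, 2.4, 0, 0, 0], [20, 0, 0, 2.4, 0, 0, 0], [20, 0, 0, 2.4, 0, 0, 0]],
], grip_force=60)

```text
time: 12.22
eef_pos: [0.4426, -0.1001, 0.0229]
ee_rot: [0.0, 1.0, -0.0, 0.0]
force: [0.2, 0.1, 1.4]
opening: 0.0435
gripper_force: 61.1
```

>>> move_arm([
  [[20, 0, 0, -2, 0, 0, 0], [20, 0, 0, -5, 0, 0, 0], [20, 0, 0, -10, 0, 0, 0], [20, 0, 0, -16, 0, 0, 0], [20, 0, 0, -18, 0, 0, 0], [20, 0, 0, -18, 0, 0, 0]],
])

```text
time: 12.98
eef_pos: [0.4435, -0.1004, 0.2045]
ee_rot: [0.0, 1.0, -0.001, 0.002]
force: [-0.3, 0.2, -2.8]
opening: 0.0436
gripper_force: 61.3
```

```bash
cat >> h.py <<'E'
ex=np.array([np.cos(np.radians(8.6)),np.sin(np.radians(8.6)),0]);ey=np.array([-ex[1],ex[0],0]);ez=np.array([0,0,1.])
t=np.radians(25);fx=np.cos(t)*ex+np.sin(t)*ez;fz=np.cross(fx,ey)
RT=R.from_matrix(np.c_[-fx,ey,-fz])   # tool axes for presenting: agate x=-tool x, z=-tool z
F=np.array([.4899,.193,0])+.080*ex+.150*ez
E
python3 - <<'E'
from h import *
c=cap("side");P=pts(c);o=robot.get_obs();g=o["eef_pos"]
m=(np.abs(P-g)<.05).all(2)
Q=P[m];print(o["opening"],g,len(Q))
top=Q[Q[:,2]<g[2]+.1]
# agate's +y face and sections by height relative to the TCP
for z0 in np.arange(-.035,.03,.006):
    q=Q[(Q[:,2]-g[2]>z0)&(Q[:,2]-g[2]<z0+.006)]
    if len(q): print(round(z0,3),len(q),np.round((np.percentile(q[:,0],[2,98])-g[0])*1000,1),np.round((np.percentile(q[:,1],[2,98])-g[1])*1000,1))
print("F",F)
Tg=F-RT.apply([-.015,0,-.007])
print(Tg);goto(Tg-.06*ex,RT)
E
```

```text
0.04354181349140444 [ 0.4424236  -0.09996087  0.20242402] 285
-0.023 1 [11.3 11.3] [19.1 19.1]
-0.017 29 [-16.4  10.4] [18.6 22.1]
-0.011 21 [-15.9  12.4] [18.3 22.2]
-0.005 21 [-16.3  13. ] [16.6 27.8]
0.001 31 [-15.4  13.9] [16.5 34.4]
0.007 38 [-15.6  14.9] [-2.2 35. ]
0.013 44 [-15.4  13.2] [16.3 35.6]
0.019 37 [-16.   14.1] [-10.1  35. ]
0.025 23 [-10.4  12.6] [ 7.2 35.4]
F [0.56900051 0.20496283 0.15      ]
[0.55848381 0.20337233 0.13731657]
shift cm [-5.66 29.44  6.51] turn deg [ -1.9 -24.9  -8.5] at [ 0.4424 -0.1     0.2024] t 13.025
```

>>> move_arm([
  [[20, -1, 5, 0, -0.6, -8.3, -2.8], [20, -2, 10, 2, -1.2, -16.6, -5.6], [20, -3, 15, 3, -1.9, -24.9, -8.5], [20, -4, 20, 4.5, -1.9, -24.9, -8.5], [20, -5, 25, 5.5, -1.9, -24.9, -8.5], [20, -5.7, 29.4, 6.5, -1.9, -24.9, -8.5], [20, -5.7, 29.4, 6.5, -1.9, -24.9, -8.5], [20, -5.7, 29.4, 6.5, -1.9, -24.9, -8.5]],
])

```text
time: 14.02
eef_pos: [0.4976, 0.1934, 0.1346]
ee_rot: [-0.074, 0.974, 0.016, 0.213]
force: [-0.7, -0.2, -1.9]
opening: 0.0437
gripper_force: 62.2
```

```bash
python3 - <<'E'
from h import *
c=cap("side");Tg=F-RT.apply([-.015,0,-.006]);goto(Tg,RT);print(robot.get_obs()["opening"])
E
```

```text
shift cm [-5.62  0.13  2.3 ] turn deg [-0.  -0.3 -0. ] at [0.4983 0.193  0.1356] t 14.075
0.04316081584572323
```

>>> move_arm([
  [[20, -2, 0, 0.8, 0, 0, 0], [20, -4, 0.1, 1.6, 0, -0.3, 0], [20, -5.6, 0.1, 2.3, 0, -0.3, 0], [20, -5.6, 0.1, 2.3, 0, -0.3, 0], [20, -5.6, 0.1, 2.3, 0, -0.3, 0], [20, -5.6, 0.1, 2.3, 0, -0.3, 0]],
])

```text
time: 14.82
eef_pos: [0.5584, 0.2036, 0.1402]
ee_rot: [-0.073, 0.973, 0.016, 0.218]
force: [-0.1, -0.3, -2.6]
opening: 0.0434
gripper_force: 62.2
```

```bash
python3 - <<'E'
from h import *
for i in range(3): c=cap("side");print(np.round(robot.get_obs()["eef_pos"],4))
Tg=F-RT.apply([-.015,0,-.006]);goto(Tg,RT)
P=pts(c);q=(P-F)@np.c_[fx,ey,fz]*1000   # focus frame, mm
m=(q[...,0]>-45)&(q[...,0]<20)&(np.abs(q[...,1])<35)&(np.abs(q[...,2])<35)
hs=cv2.cvtColor(c["img"],cv2.COLOR_BGR2HSV)
Q=q[m];ys=Q[np.abs(Q[:,1]-22)<6];print(len(Q),len(ys))
for z0 in range(-32,30,6):
    s=ys[(ys[:,2]>=z0)&(ys[:,2]<z0+6)]
    if len(s): print(z0,len(s),"x",np.round(np.percentile(s[:,0],[2,50,98]),1),"y",np.round(np.median(s[:,1]),1))
# lens: barrel/camera points
k=P[(P[...,2]>.13)&(P[...,2]<.3)&(P[...,0]>.6)&(np.abs(q[...,1])<80)];qq=(k-F)@np.c_[fx,ey,fz]*1000
b=qq[(np.hypot(qq[:,1],qq[:,2])<36)&(qq[:,0]<190)&(qq[:,0]>120)];print("lens x min",np.percentile(b[:,0],[1,5]),"y,z range",np.percentile(b[:,1:],[1,99],axis=0).round(1).tolist())
cv2.imwrite("pics/s7.png",cv2.resize(c["img"][180:360,100:340],(800,600),interpolation=2))
E
```

```text
[0.5585 0.2038 0.1403]
[0.5587 0.2039 0.1404]
[0.5588 0.204  0.1405]
shift cm [ 0.17 -0.06  0.17] turn deg [0.  0.3 0. ] at [0.5588 0.204  0.1405] t 14.975
580 158
-26 7 x [-23.7 -14.1  -3. ] y 21.6
-20 29 x [-29.1 -13.4  -1.3] y 21.6
-14 16 x [-24.8  -3.3  -1. ] y 21.9
-8 16 x [-23.7  -2.6  -0.2] y 21.7
-2 18 x [-22.5  -3.    0. ] y 21.7
4 17 x [-22.8  -3.8  -0. ] y 21.6
10 17 x [-7.2 -3.7 -0.4] y 22.0
16 14 x [-7.1 -3.1 -0.1] y 21.3
22 19 x [-8.1 -3.3 -0.5] y 20.9
28 5 x [-5.4 -3.5 -2.8] y 23.7
lens x min [149.63082672 151.15144445] y,z range [[-16.6, -15.1], [34.8, 35.5]]
```

View pics/s7.png

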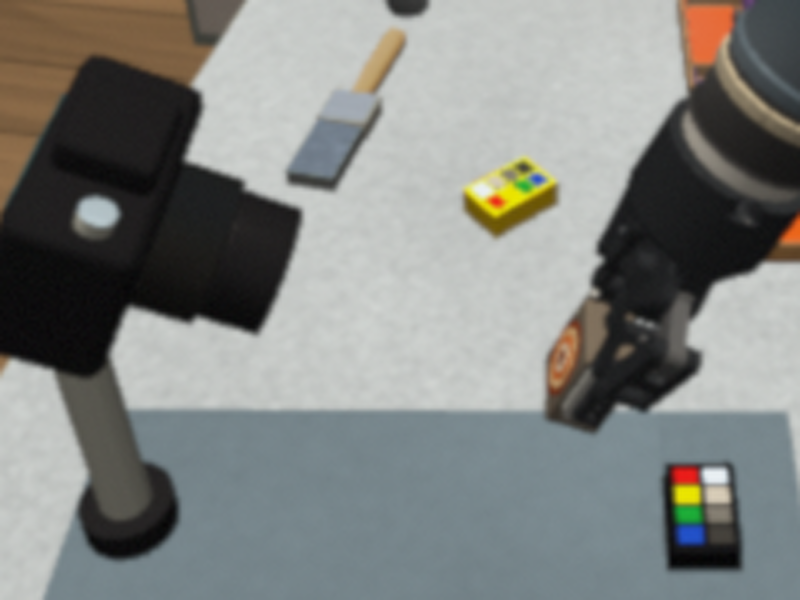

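The picture shows the agate's banded face (565,360) facing the lens and upright, the lens at 150 mm, and the target still seated. A last 1–2 mm trim, then hold.

>>> move_arm([
  [[20, 0.1, -0.05, 0.15, 0, 0.3, 0], [20, 0.1, -0.05, 0.15, 0, 0.3, 0], [20, 0.1, -0.05, 0.15, 0, 0.3, 0], [20, 0.1, -0.05, 0.15, 0, 0.3, 0], [20, 0.1, -0.05, 0.15, 0, 0.3, 0], [20, 0.1, -0.05, 0.15, 0, 0.3, 0], [20, 0.1, -0.05, 0.15, 0, 0.3, 0], [20, 0.1, -0.05, 0.15, 0, 0.3, 0]],
])

```text
time: 15.98
eef_pos: [0.5589, 0.2036, 0.1386]
ee_rot: [-0.073, 0.974, 0.016, 0.215]
force: [0.6, 0.3, -1.9]
opening: 0.0437
gripper_force: 62.2
```

```bash
python3 - <<'E'
from h import *
for i in range(3): c=cap("side");o=robot.get_obs();print(np.round(o["eef_pos"],4),np.abs(o["qd"]).max())
goto(F-RT.apply([-.015,0,-.006]),RT)
if np.linalg.norm(o["eef_pos"]-(F-RT.apply([-.015,0,-.006])))<.003: print(robot.job_done())
E
```

```text
[0.5589 0.2036 0.1387] 0.0018726816367188237
[0.5589 0.2036 0.1386] 0.0014188212562697485
[0.5589 0.2036 0.1387] 0.0015681974367576061
shift cm [ 0.1  -0.01  0.  ] turn deg [ 0. -0.  0.] at [0.5589 0.2036 0.1387] t 16.125
the job is handed in; nothing more can be done
None
```

The job is handed in at about 16 s: the colour target is seated flat and square in the pocket, and the agate is held still at the focus point, banded face to the lens and within about 1 mm of the computed pose by arm readings; no verdict was returned.

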